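# Put the kitchen jars back on their own coasters

## Robot

A 6-joint arm with a two-finger parallel gripper is mounted at the origin on the work surface. World frame = base frame: x ahead of the robot, y to its left, z up, the work surface at z = 0. Lengths are in mm, angles in rad, forces in N, time in s.
With the tool pointing down it reaches from about 400 to 925 mm from the base axis. Payload 12.5 kg.
Tool frame: the origin (TCP) lies between the finger pads; the fingertips stand 14 mm ahead of it and the grasp point (between the pads) lies 5 mm behind it; x points along the fingers, y is the direction in which the jaws open and shut, and the axes are right-handed (so a half turn about x gives the same grasp; the last joint's range is limited). The gripper opens to 95 mm and grips with 3 to 60 N. Pads are 20 mm wide; open, the fingers measure 119 mm over their backs; the gripper's body (75 mm by 180 mm) begins 59 mm behind the grasp point.
Start: joints at [-1.411, 0.491, 1.559, -0, 1.092, -0.106], TCP at [164.198, -603.062, 228.661] pointing down, gripper open.
Joint ranges: [-3.1, 3.1], [-0.84, 2.19], [0.05, 2.79], [-1.13, 4.28], [0.06, 2.93], [-2.69, 2.69]. Speed limits (rad/s): [2.22, 2.22, 2.79, 3.14, 3.14, 3.14].

## Interface

Orientations are given as [roll, pitch, yaw] about the fixed x, y, z axes, in that order (R = Rz(yaw) Ry(pitch) Rx(roll)).
In Python, from cell import env, cams gives the robot as it stands.
- The arm moves only by the tool carry_out, never from a script. Its arguments are lists of equal length, an entry for each row: "grip": the closure, from -1 (fully open) to 1 (shut); "linear": the shift along the tool's x, y, z scaled (see below), a list of three; "turn": the turn about the tool's x scaled (see below). In form: {"grip": [grip, ...], "linear": [[tx, ty, tz], ...], "turn": [turn, ...]}. A call has 1 to 5 rows; each row shifts and turns the commanded pose from where the row before left it, along the tool's axes as they then stand; what a row does not reach is not made up. The controller multiplies each number of a shift by 0.5 m and each number of a turn by 180 degrees. A row lasts 1/10 s, in which the tool goes at most 50 mm and 8.59 degrees, less where a joint would pass 70% of its speed; a pose out of reach is approached as far as the arm can. A call with a number of a shift or a turn outside -1 to 1 is refused whole. A call with a gripper value outside its range is refused whole. The fingers move at their own pace and stop on an object; the grip force is fixed at half the most. Time passes only in rows, so rows that do not move let the fingers close. It gives the time, the measured TCP pose, the force and the opening at its end, in the units of the state.
- env.state(): the state, without advancing time (a new reading comes with each control period).
- cams.read_camera(name): name is "scene" or "top"; returns the picture (384x512x3 uint8, blue, green, red); there is no depth.
- cams.camera_info(name): a dict with "fx", "fy", "cx", "cy" (pixels), "view" (4x4, takes a point from world to camera coordinates). Camera axes: x right, y down, z forward; pixel columns grow to the right and rows downward; lengths in mm; the calibration is good to about 2 mm. A picture is of the moment at which its call begins. camera_info takes no time and is no camera call.
- env.job_done(): hands the job in, once; it reports no verdict.
The state is a dict: "t": time; "joints": joint angles; "qvel": joint speeds; "tau": joint torques, N m; "eef_pos": TCP position; "tcp_rot": TCP orientation; "ft_force": force on the tool from outside, world axes, zero at the start; "moment": the same for the moment, N m; "opening": opening from 0.0 (shut) to 1.0 (fully open).
Only numpy, scipy, OpenCV 4.12 (cv2) and the standard library are available. Lean on these libraries where they do the work, as an engineer would, in place of code of your own. Each camera call takes 0.05 s, during which the arm holds its last target. There are 200 camera calls.

## Task

The jar, the canister and the butter dish have been put back on the wrong slate coasters after the worktop was wiped. Put each on the coaster of its own shape (round on round, square on square, oblong on oblong), standing upright in the middle and lined up with the coaster's edges, setting one of them down on the small wooden board for a moment to make room. Set things down, do not drop them or tip them over, and leave the mug, the bowl and the pepper mill where they are.

Things in the scene. Friction and masses are not known exactly. Their poses are not given: they have to be found in the camera images.
- jar: Round white stoneware jar with a wooden lid. Body 56 mm across and 70 mm high, then the lid, 58 mm across and 10 mm thick (top at 80 mm), with a knob 16 mm across and 10 mm high (top at 90 mm). About 0.3 kg. At the start it stands on the square coaster. Loose, one solid piece (the lid does not come off), upright, origin at the centre of its underside, z up.
- canister: Square white stoneware canister with a wooden lid. Body 50 x 50 mm and 70 mm high, then the lid, 52 x 52 mm and 10 mm thick (top at 80 mm), with a round knob 16 mm across and 10 mm high (top at 90 mm). About 0.32 kg. At the start it stands on the oblong coaster. Loose, one solid piece (the lid does not come off), upright, origin at the centre of its underside, z up. x and y along its sides.
- butter_dish: Oblong white stoneware butter dish with a wooden lid. Body 92 x 50 mm and 46 mm high, then the lid, 94 x 52 mm and 10 mm thick (top at 56 mm), with a round knob 16 mm across and 10 mm high (top at 66 mm). About 0.34 kg. At the start it stands on the round coaster. Loose, one solid piece (the lid does not come off), upright, origin at the centre of its underside, z up. x along its long side.
- round_coaster: Round dark slate coaster, 100 mm across, 10 mm thick, flat on top, fixed to the worktop: the jar's place. Origin at the centre of its underside (worktop height), z up.
- square_coaster: Square dark slate coaster, 90 x 90 mm, 10 mm thick, flat on top, fixed to the worktop: the canister's place. Origin at the centre of its underside, z up, x and y along its sides.
- oblong_coaster: Oblong dark slate coaster, 125 x 80 mm, 10 mm thick, flat on top, fixed to the worktop: the butter dish's place. Origin at the centre of its underside, z up, x along its long side.
- board: Small pale wooden board, 120 x 100 mm, 12 mm thick, flat on top, fixed to the worktop, empty at the start: the spare spot. Origin at the centre of its underside, z up, x along its long side.
- mug: Blue mug with a handle, 76 mm across and 85 mm high, a bystander. Origin at the centre of its underside; the handle points to its +y.
- bowl: White bowl, 110 mm across and 45 mm high, a bystander. Origin at the centre of its underside.
- mill: Small steel pepper mill, 44 mm across and 76 mm high, waisted, a bystander. Origin at the centre of its underside.
Not all that is in view belongs to the job. What is shaped like the butter_dish but orange or red is not meant.

How it is judged:
By the outcome, as a careful person would: the job done as asked, in the order asked, and still so for the second after the job is handed in, with the robot touching nothing.
It also fails if it takes over 112 s, if anything falls off the work surface, if the arm or the gripper's body presses on something with over 40 N, if the wrist force passes 120 N, or if a joint passes its speed limit or range.

## Working session

There is one attempt and no reset: what is moved stays moved. The work goes in short steps, Python scripts to look and compute and a tool call to move; the robot and the scene stay as the last step left them, time stands still between calls to the robot, and variables do not carry over. Pictures are saved under pics/ and viewed, about 12 in all and at most 16, crops included, and the job is handed in when it is done.

Besides the shell and the picture viewer there is one more tool, called after ">>>" as name(argument=value, ...), one argument or row to a line, values as JSON. carry_out: Moves the arm, as the interface text tells. Shifts and turns lie within -1 to 1; 1 stands for 0.5 m of shift or 180 degrees of turn. Its arguments: {"type":"object","properties":{"grip":{"type":"array"},"linear":{"type":"array"},"turn":{"type":"array"}},"required":["grip","linear","turn"]}

```bash
ls; mkdir -p pics; python3 - <<'E'
from cell import env,cams
import cv2
for n in("scene","top"):
    cv2.imwrite(f"pics/{n}0.png",cams.read_camera(n)); i=cams.camera_info(n); print(n,i)
s=env.state(); print(s)
E
```

```text
pics
scene {'fx': 497.1853246278119, 'fy': 497.1853246278119, 'cx': 247.43000198175957, 'cy': 188.5070654690388, 'view': array([[ 3.79187086e-01,  9.25299468e-01, -6.16833832e-03,
        -2.19991234e+02],
       [ 5.95201226e-01, -2.49006273e-01, -7.64023152e-01,
        -2.86159294e+02],
       [-7.08486171e-01,  2.86036310e-01, -6.45159341e-01,
         1.76238401e+03],
       [ 0.00000000e+00,  0.00000000e+00,  0.00000000e+00,
         1.00000000e+00]])}
top {'fx': 482.523813657993, 'fy': 482.523813657993, 'cx': 254.22986544038702, 'cy': 191.75167331871478, 'view': array([[-9.46149604e-03, -9.99897639e-01, -1.07327516e-02,
         3.26350630e+00],
       [-9.90624352e-01,  1.08355227e-02, -1.36183640e-01,
         5.67185267e+02],
       [ 1.36285995e-01,  9.34362414e-03, -9.90625471e-01,
         1.10688031e+03],
       [ 0.00000000e+00,  0.00000000e+00,  0.00000000e+00,
         1.00000000e+00]])}
{'t': 0.1, 'joints': array([-1.41059759e+00,  4.91439333e-01,  1.55937734e+00,  3.68298238e-06,
        1.09167807e+00, -1.05588833e-01]), 'qvel': array([-0.00115414, -0.00222442, -0.00241131,  0.00156914, -0.00126931,
       -0.00081834]), 'tau': array([ 6.53418356e-04, -6.13623834e+01, -2.58604681e+01,  6.93458109e-02,
        4.70129389e-02, -6.91719833e-05]), 'eef_pos': array([ 164.16701937, -602.85537184,  228.1612639 ]), 'tcp_rot': array([-1.68000645,  1.56989423,  1.72737208]), 'ft_force': array([0.91246763, 0.51099553, 0.52694179]), 'moment': array([ 0.00673537, -0.0081809 ,  0.00757108]), 'opening': 0.9995590647736673}
```

View pics/top0.png

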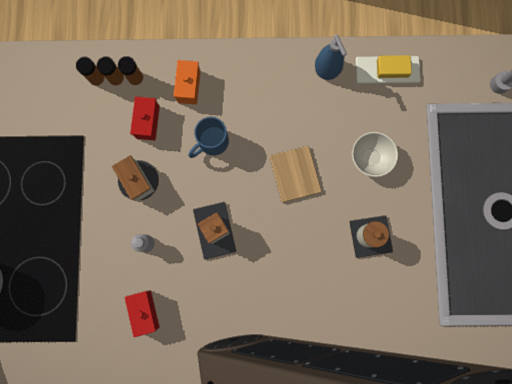

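View pics/scene0.png

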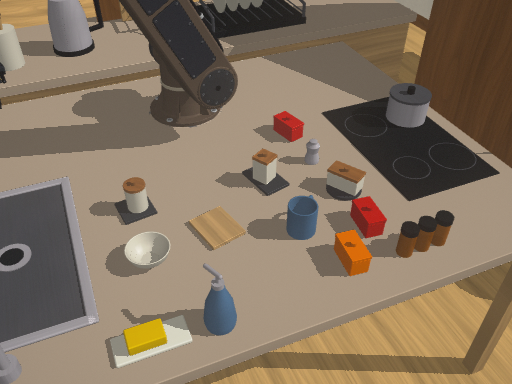

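Lookalikes (top view): the orange box at (187,82) and the red boxes at (145,118) and (142,313) are excluded by colour. The wooden-lidded white dish on the round coaster at (132,177) is the butter dish, the canister is at (213,229) and the jar at (374,235).

```bash
cat > h.py <<'E'
import numpy as np,cv2
from cell import env,cams
from scipy.spatial.transform import Rotation as Rn
def cast(n,uv,z):
    i=cams.camera_info(n);V=np.array(i['view']);R,t=V[:3,:3],V[:3,3]
    uv=np.atleast_2d(uv).astype(float)
    d=np.c_[(uv[:,0]-i['cx'])/i['fx'],(uv[:,1]-i['cy'])/i['fy'],np.ones(len(uv))]@R
    c=-R.T@t
    return (c+d*((z-c[2])/d[:,2])[:,None])[:,:2]
def proj(n,p):
    i=cams.camera_info(n);V=np.array(i['view']);q=V[:3,:3]@np.asarray(p,float)+V[:3,3]
    return np.array([i['fx']*q[0]/q[2]+i['cx'],i['fy']*q[1]/q[2]+i['cy']])
def blob(n,mask,roi,z):
    x,y,w,h=roi;m=np.zeros_like(mask);m[y:y+h,x:x+w]=mask[y:y+h,x:x+w]
    cs,_=cv2.findContours(m,cv2.RETR_EXTERNAL,cv2.CHAIN_APPROX_NONE)
    c=np.vstack([k for k in cs if cv2.contourArea(k)>15])[:,0]
    P=cast(n,c,z).astype(np.float32)
    return c,P
def rect(P):
    (x,y),(w,h),a=cv2.minAreaRect(cv2.convexHull(P.astype(np.float32)))
    if h>w:w,h,a=h,w,a+90
    return np.round([x,y,w,h,(a+90)%180-90],1)
def masks(im):
    hsv=cv2.cvtColor(im,cv2.COLOR_BGR2HSV);H,S,Vv=cv2.split(hsv)
    lid=((H<16)&(S>110)&(S<215)&(Vv>70)&(Vv<215)).astype(np.uint8)*255
    dark=((Vv<75)&(S<110)).astype(np.uint8)*255
    return lid,dark
def go(x,y,z,yaw=None,tag=''):
    """shift in tool axes (fraction of 0.5 m) to TCP x,y,z; turn (of 180deg) so the jaw axis lies at yaw deg (mod 180)"""
    s=env.state();R=Rn.from_euler('xyz',s['tcp_rot']).as_matrix()
    d=np.array([x,y,z])-s['eef_pos'];j=np.degrees(np.arctan2(R[1,1],R[0,1]))
    print(tag,'t',round(s['t'],2),'pos',s['eef_pos'].round(1),'jaw yaw',round(j,2),'open mm',round(s['opening']*95,1),'F',s['ft_force'].round(1))
    print('  axes',R.round(3).tolist(),'d world',d.round(1))
    print('  lin(before turn)',(R.T@d/500).round(4))
    if yaw is not None:
        t=(yaw-j+90)%180-90   # world yaw change; tool x down => opposite sign
        R2=Rn.from_euler('z',t,degrees=True).as_matrix()@R
        print('  turn',round(-t/180,4),'deg',round(-t,2),'j6',np.degrees(s['joints'][5]).round(1),' lin(after turn)',(R2.T@d/500).round(4))
E
python3 - <<'E'
from h import *
im=cv2.imread('pics/top0.png');l,d=masks(im)
v=im.copy();v[l>0]=(0,255,0);v[d>0]=(255,0,255)
cv2.imwrite('pics/m0.png',np.hstack([cv2.resize(x[110:270,90:410],None,fx=1.25*2,fy=1.25*2,interpolation=cv2.INTER_NEAREST) for x in (v,)]))
for n,roi,z in(('jar',(350,215,45,40),90),('can',(190,208,45,40),90),('dish',(105,150,55,60),66)):
    c,P=blob('top',l,roi,z);print(n,rect(P),c.min(0),c.max(0))
for n,roi in(('sq',(345,210,55,55)),('ob',(188,195,55,70)),('rd',(105,150,60,60))):
    c,P=blob('top',d,roi,10);print(n,rect(P),c.min(0),c.max(0))
go(600,0,200)
E
```

```text
jar [ 463.  -273.1   56.    55.7   -2.3] [363 221] [388 246]
can [480.8  91.9  52.3  52.  -59.4] [198 213] [227 242]
dish [600.9 285.7  92.9  52.3  30.9] [112 156] [149 198]
sq [ 460.3 -281.2   89.9   88.1  -82.1] [350 216] [392 257]
ob [478.7  94.6 123.4  78.9  13. ] [194 202] [235 258]
rd [598.6 277.1  96.1  85.2 -44.2] [118 161] [158 199]
 t 0.1 pos [ 164.2 -602.9  228.2] jaw yaw -74.77 open mm 95.0 F [0.9 0.5 0.5]
  axes [[-0.0, 0.263, -0.965], [0.001, -0.965, -0.263], [-1.0, -0.001, -0.0]] d world [435.8 602.9 -28.2]
  lin(before turn) [ 0.0573 -0.9344 -1.1578]
```

View pics/m0.png

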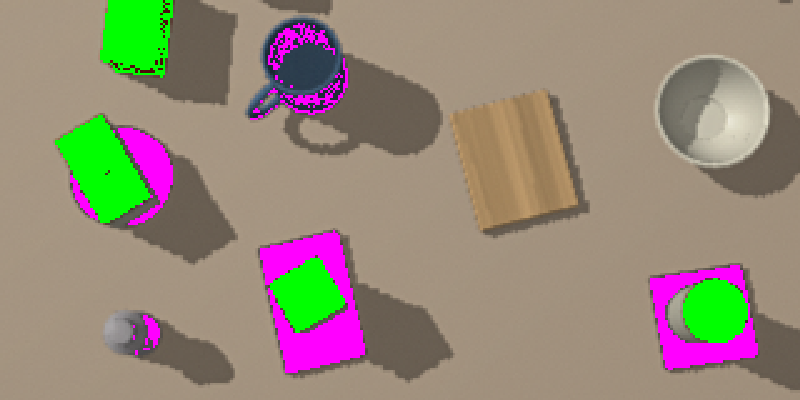

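Picture 3 shows clean masks for lids and coasters. The order is jar to board, canister to square, dish to oblong, then jar to round. I'll start with the jar.

>>> carry_out(
  grip=[-1, -1, -1, -1, -1],
  linear=[
    [0.014, -0.048, -0.075],
    [0.014, -0.048, -0.075],
    [0.014, -0.048, -0.075],
    [0.014, -0.048, -0.075],
    [0.014, -0.048, -0.075],
  ],
  turn=[0, 0, 0, 0, 0],
)

```text
t: 0.6
eef_pos: [314.4, -436.5, 193.2]
tcp_rot: [-1.309, 1.571, 2.099]
ft_force: [1.0, -1.2, 0.4]
opening: 0.997
```

>>> carry_out(
  grip=[-1, -1, -1, -1, -1],
  linear=[
    [0.014, -0.048, -0.075],
    [0.014, -0.048, -0.075],
    [0.014, -0.048, -0.075],
    [0.014, -0.048, -0.075],
    [0.014, -0.048, -0.075],
  ],
  turn=[0, 0, 0, 0, 0],
)

```text
t: 1.1
eef_pos: [463.9, -271.4, 158.2]
tcp_rot: [-0.549, 1.571, 2.858]
ft_force: [0.2, -1.0, -0.8]
opening: 0.998
```

```bash
python3 - <<'E'
from h import *
im=cv2.imread('pics/top0.png');hsv=cv2.cvtColor(im,cv2.COLOR_BGR2HSV)
print(hsv[175,290],hsv[200,330],hsv[160,280])
m=((hsv[...,0]<25)&(hsv[...,1]>80)&(hsv[...,2]>90)).astype(np.uint8)*255
c,P=blob('top',m,(265,140,60,66),12);print('board',rect(P),c.min(0),c.max(0))
l,d=masks(im);c,P=blob('top',d,(105,150,60,60),10)
h=cv2.convexHull(P)[:,0];A=[p for p in P if np.linalg.norm(p-[598,277])>44 and p[1]<283]
A=np.array(A);b=np.linalg.lstsq(np.c_[2*A,np.ones(len(A))],(A**2).sum(1),rcond=None)[0];print('rd',b[:2],np.sqrt(b[2]+b[0]**2+b[1]**2),len(A))
for n,z in(('jar',(463,-273,100)),('rd',(598,277,10))):print(proj('scene',z))
go(463,-273,45)
E
```

```text
[ 17 110 163] [ 16  57 162] [ 17 108 160]
board [ 614.9 -101.8  120.7  100.5   14. ] [270 146] [321 201]
rd [601.14356248 281.90530569] 49.160365293011 31
[132.86628112 181.19228756]
[340.07266702 186.09634911]
 t 1.1 pos [ 463.9 -271.4  158.2] jaw yaw -74.78 open mm 94.8 F [ 0.2 -1.  -0.8]
  axes [[-0.0, 0.263, -0.965], [0.0, -0.965, -0.263], [-1.0, -0.0, 0.0]] d world [  -0.9   -1.6 -113.2]
  lin(before turn) [0.2265 0.0026 0.0026]
```

>>> carry_out(
  grip=[-1, -1, -1, -1, -1],
  linear=[
    [0.06, 0.0026, 0.0026],
    [0.06, 0, 0],
    [0.06, 0, 0],
    [0.03, 0, 0],
    [0.016, 0, 0],
  ],
  turn=[0, 0, 0, 0, 0],
)

```text
t: 1.6
eef_pos: [461.6, -274.2, 44.0]
tcp_rot: [-0.894, 1.568, 2.514]
ft_force: [0.2, -0.2, -0.0]
opening: 1.003
```

>>> carry_out(
  grip=[1, 1, 1, 1, 1],
  linear=[
    [0, 0, 0],
    [0, 0, 0],
    [0, 0, 0],
    [0, 0, 0],
    [0, 0, 0],
  ],
  turn=[0, 0, 0, 0, 0],
)

```text
t: 2.1
eef_pos: [462.2, -274.7, 46.2]
tcp_rot: [2.178, 1.57, -0.698]
ft_force: [-1.1, 2.9, 1.8]
opening: 0.635
```

```bash
python3 - <<'E'
from h import *
go(614.9,-101.8,47,14)
E
```

```text
t 2.1 pos [ 462.2 -274.7   46.2] jaw yaw -74.77 open mm 60.3 F [-1.1  2.9  1.8]
  axes [[0.001, 0.263, -0.965], [-0.001, -0.965, -0.263], [-1.0, 0.001, -0.001]] d world [152.7 172.9   0.8]
  lin(before turn) [-0.0016 -0.2534 -0.3855]
  turn -0.4932 deg -88.77 j6 37.0  lin(after turn) [-0.0011  0.3799 -0.2616]
```

>>> carry_out(
  grip=[1, 1, 1, 1],
  linear=[
    [0, 0, 0],
    [0, 0, 0],
    [0, 0, 0],
    [0, 0, 0],
  ],
  turn=[0, 0, 0, 0],
)

```text
t: 2.5
eef_pos: [462.1, -274.4, 46.0]
tcp_rot: [2.235, 1.571, -0.64]
ft_force: [-0.7, 3.3, 5.3]
opening: 0.597
```

>>> carry_out(
  grip=[1, 1, 1],
  linear=[
    [-0.04, 0, 0],
    [-0.06, 0, 0],
    [-0.06, 0, 0],
  ],
  turn=[0, 0, 0],
)

```text
t: 2.8
eef_pos: [461.7, -274.4, 125.9]
tcp_rot: [-0.832, 1.569, 2.575]
ft_force: [0.6, -1.0, -3.6]
opening: 0.602
```

```bash
python3 - <<'E'
from h import *
go(614.9,-101.8,47)
E
```

```text
t 2.8 pos [ 461.7 -274.4  125.9] jaw yaw -74.77 open mm 57.2 F [ 0.6 -1.  -3.6]
  axes [[-0.001, 0.263, -0.965], [0.001, -0.965, -0.263], [-1.0, -0.001, 0.001]] d world [153.2 172.6 -78.9]
  lin(before turn) [ 0.1577 -0.2524 -0.3865]
```

>>> carry_out(
  grip=[1, 1, 1, 1, 1],
  linear=[
    [0, -0.0505, -0.0773],
    [0, -0.0505, -0.0773],
    [0, -0.0505, -0.0773],
    [0, -0.0505, -0.0773],
    [0, -0.0505, -0.0773],
  ],
  turn=[0, 0, 0, 0, 0],
)

```text
t: 3.3
eef_pos: [616.2, -100.4, 125.2]
tcp_rot: [-0.24, 1.57, -3.116]
ft_force: [0.6, -2.0, -3.4]
opening: 0.603
```

>>> carry_out(
  grip=[1, 1, 1, 1, 1],
  linear=[
    [0.05, 0, 0],
    [0.05, 0, 0],
    [0.03, 0, 0],
    [0.014, 0, 0],
    [0.008, 0, 0],
  ],
  turn=[0, 0, 0, 0, 0],
)

```text
t: 3.8
eef_pos: [615.3, -102.4, 49.2]
tcp_rot: [-0.33, 1.57, 3.077]
ft_force: [0.5, 0.3, -3.5]
opening: 0.597
```

>>> carry_out(
  grip=[1],
  linear=[
    [0, 0, 0],
  ],
  turn=[0],
)

```text
t: 3.9
eef_pos: [615.4, -102.4, 49.8]
tcp_rot: [2.142, 1.571, -0.734]
ft_force: [-0.5, -0.2, -3.9]
opening: 0.599
```

>>> carry_out(
  grip=[1, 1, 1],
  linear=[
    [0.002, 0, 0],
    [0.002, 0, 0],
    [0, 0, 0],
  ],
  turn=[0, 0, 0],
)

```text
t: 4.2
eef_pos: [615.6, -102.2, 48.2]
tcp_rot: [2.476, 1.57, -0.4]
ft_force: [-0.6, 0.4, -1.7]
opening: 0.599
```

>>> carry_out(
  grip=[1, 1],
  linear=[
    [0.002, 0, 0],
    [0, 0, 0],
  ],
  turn=[0, 0],
)

```text
t: 4.4
eef_pos: [615.7, -102.1, 48.0]
tcp_rot: [2.48, 1.569, -0.395]
ft_force: [-3.9, 0.6, 8.4]
opening: 0.6
```

>>> carry_out(
  grip=[-1, -1, -1, -1, -1],
  linear=[
    [0, 0, 0],
    [0, 0, 0],
    [0, 0, 0],
    [0, 0, 0],
    [0, 0, 0],
  ],
  turn=[0, 0, 0, 0, 0],
)

```text
t: 4.9
eef_pos: [615.4, -102.1, 46.6]
tcp_rot: [1.691, 1.571, -1.185]
ft_force: [0.9, 1.1, 0.8]
opening: 0.96
```

>>> carry_out(
  grip=[-1, -1, -1, -1],
  linear=[
    [-0.04, 0, 0],
    [-0.08, 0, 0],
    [-0.08, 0, 0],
    [-0.04, 0, 0],
  ],
  turn=[0, 0, 0, 0],
)

```text
t: 5.3
eef_pos: [616.2, -102.2, 169.9]
tcp_rot: [2.586, 1.567, -0.29]
ft_force: [-0.5, 0.6, -0.1]
opening: 0.998
```

```bash
python3 - <<'E'
from h import *
im=cams.read_camera('top');cv2.imwrite('pics/top1.png',im)
l,d=masks(im);c,P=blob('top',d,(345,210,55,55),10);print('sq',rect(P),c.min(0),c.max(0))
print('rays at z=10 of sq corner-ish ok')
go(481,92,150,30.6)
go(481,92,150,-59.4)
E
```

```text
sq [ 453.1 -267.1  117.2   99.3  -81.3] [345 216] [391 264]
rays at z=10 of sq corner-ish ok
 t 5.35 pos [ 616.9 -102.4  172.1] jaw yaw -74.76 open mm 95.3 F [-0.1 -0.1  2.5]
  axes [[0.007, 0.263, -0.965], [-0.002, -0.965, -0.263], [-1.0, 0.003, -0.006]] d world [-135.9  194.4  -22.1]
  lin(before turn) [ 0.0416 -0.4466  0.1604]
  turn 0.4146 deg 74.64 j6 59.3  lin(after turn) [0.0415 0.036  0.4732]
 t 5.35 pos [ 616.9 -102.4  172.1] jaw yaw -74.76 open mm 95.3 F [-0.1 -0.1  2.5]
  axes [[0.007, 0.263, -0.965], [-0.002, -0.965, -0.263], [-1.0, 0.003, -0.006]] d world [-135.9  194.4  -22.1]
  lin(before turn) [ 0.0416 -0.4466  0.1604]
  turn -0.0854 deg -15.36 j6 59.3  lin(after turn) [ 0.0423 -0.4731  0.0364]
```

>>> carry_out(
  grip=[-1, -1],
  linear=[
    [0, 0, 0],
    [0, 0, 0],
  ],
  turn=[-0.0427, -0.0427],
)

```text
t: 5.55
eef_pos: [615.3, -102.0, 166.7]
tcp_rot: [2.144, 1.57, -0.458]
ft_force: [0.6, 0.1, -0.5]
opening: 1.0
```

>>> carry_out(
  grip=[-1, -1, -1, -1, -1],
  linear=[
    [0.0085, -0.0946, 0.0073],
    [0.0085, -0.0946, 0.0073],
    [0.0085, -0.0946, 0.0073],
    [0.0085, -0.0946, 0.0073],
    [0.0085, -0.0946, 0.0073],
  ],
  turn=[0, 0, 0, 0, 0],
)

```text
t: 6.05
eef_pos: [477.9, 93.4, 144.9]
tcp_rot: [-0.042, 1.571, -2.65]
ft_force: [1.4, 0.7, 1.0]
opening: 1.004
```

```bash
python3 - <<'E'
from h import *
im=cams.read_camera('top');cv2.imwrite('pics/top2.png',im)
s=cams.read_camera('scene');cv2.imwrite('pics/scene2.png',s)
l,d=masks(im);c,P=blob('top',d,(345,210,55,55),10);print('sq',rect(P),c.min(0),c.max(0))
c,P=blob('top',l,(285,155,35,35),92);print('jar',rect(P),c.min(0),c.max(0))
l,d=masks(s);c,P=blob('scene',d,(105,180,60,50),10);print('sq scene',rect(P),c.min(0),c.max(0))
go(481,92,45,-59.4)
cv2.imwrite('pics/p4.png',np.hstack([cv2.resize(im[110:310,100:400],None,fx=1.5,fy=1.5),cv2.resize(s[100:300,80:300],None,fx=1.5,fy=1.5)]))
E
```

```text
sq [ 460.  -280.3   89.4   86.9  -82.1] [350 216] [392 257]
jar [ 615.4 -102.3   55.6   55.4   25.2] [285 155] [310 179]
sq scene [ 464.2 -281.1   94.4   88.4    7.6] [115 193] [156 223]
 t 6.15 pos [475.7  95.4 144.7] jaw yaw -59.18 open mm 94.8 F [ 0.2 -0.3  0. ]
  axes [[-0.003, 0.512, -0.859], [0.0, -0.859, -0.512], [-1.0, -0.002, 0.003]] d world [  5.3  -3.4 -99.7]
  lin(before turn) [ 0.1994  0.0116 -0.0061]
  turn 0.0012 deg 0.22 j6 62.7  lin(after turn) [ 0.1994  0.0115 -0.0061]
```

View pics/p4.png

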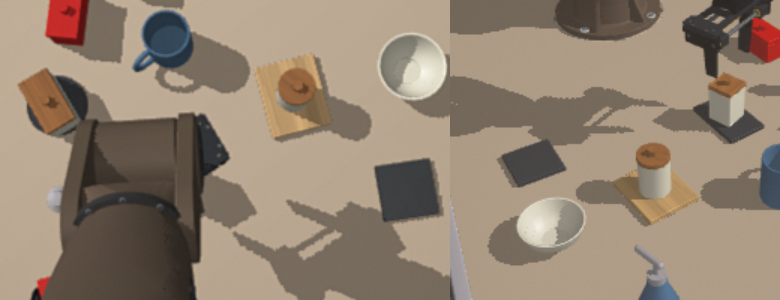

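>>> carry_out(
  grip=[-1, -1, -1, -1, -1],
  linear=[
    [0.03, 0.009, -0.005],
    [0.06, 0, 0],
    [0.06, 0, 0],
    [0.03, 0, 0],
    [0.019, 0, 0],
  ],
  turn=[0, 0, 0, 0, 0],
)

```text
t: 6.65
eef_pos: [483.6, 89.2, 44.4]
tcp_rot: [-0.411, 1.569, -3.019]
ft_force: [0.1, 0.5, 0.1]
opening: 0.999
```

>>> carry_out(
  grip=[-1],
  linear=[
    [0, 0, 0],
  ],
  turn=[0],
)

```text
t: 6.75
eef_pos: [483.6, 89.3, 44.9]
tcp_rot: [-0.416, 1.569, -3.024]
ft_force: [0.0, -0.4, 0.4]
opening: 0.999
```

```bash
python3 - <<'E'
from h import *
go(481,92.3,45,-59.4)
E
```

```text
t 6.75 pos [483.6  89.3  44.9] jaw yaw -59.42 open mm 94.9 F [ 0.  -0.4  0.4]
  axes [[-0.002, 0.509, -0.861], [-0.0, -0.861, -0.509], [-1.0, -0.001, 0.002]] d world [-2.6  3.   0.1]
  lin(before turn) [-0.0002 -0.0077  0.0014]
  turn -0.0001 deg -0.02 j6 62.2  lin(after turn) [-0.0002 -0.0077  0.0014]
```

>>> carry_out(
  grip=[-1, 1, 1, 1, 1],
  linear=[
    [0, -0.0077, 0.0014],
    [0, 0, 0],
    [0, 0, 0],
    [0, 0, 0],
    [0, 0, 0],
  ],
  turn=[0, 0, 0, 0, 0],
)

```text
t: 7.25
eef_pos: [481.3, 92.6, 46.2]
tcp_rot: [2.523, 1.57, -0.084]
ft_force: [0.4, 0.1, -0.5]
opening: 0.716
```

>>> carry_out(
  grip=[1, 1, 1, 1, 1],
  linear=[
    [0, 0, 0],
    [0, 0, 0],
    [0, 0, 0],
    [0, 0, 0],
    [0, 0, 0],
  ],
  turn=[0, 0, 0, 0, 0],
)

```text
t: 7.75
eef_pos: [481.2, 92.6, 45.9]
tcp_rot: [1.821, 1.571, -0.787]
ft_force: [0.3, 0.1, 1.2]
opening: 0.542
```

>>> carry_out(
  grip=[1, 1, 1, 1, 1],
  linear=[
    [0, 0, 0],
    [-0.03, 0, 0],
    [-0.06, 0, 0],
    [-0.06, 0, 0],
    [-0.05, 0, 0],
  ],
  turn=[0, 0, 0, 0, 0],
)

```text
t: 8.25
eef_pos: [480.9, 92.6, 146.9]
tcp_rot: [-0.287, 1.57, -2.894]
ft_force: [1.0, 0.9, -3.5]
opening: 0.542
```

```bash
python3 - <<'E'
from h import *
go(460.5,-281.5,45,-82.1)
E
```

```text
t 8.25 pos [480.9  92.6 146.9] jaw yaw -59.4 open mm 51.5 F [ 1.   0.9 -3.5]
  axes [[-0.0, 0.509, -0.861], [-0.0, -0.861, -0.509], [-1.0, -0.0, 0.0]] d world [ -20.4 -374.1 -101.9]
  lin(before turn) [0.2038 0.6233 0.4158]
  turn 0.1261 deg 22.7 j6 62.6  lin(after turn) [0.2037 0.7355 0.1431]
```

>>> carry_out(
  grip=[1, 1, 1],
  linear=[
    [0, 0, 0],
    [0, 0, 0],
    [0, 0, 0],
  ],
  turn=[0.042, 0.042, 0.042],
)

```text
t: 8.55
eef_pos: [480.8, 92.6, 145.7]
tcp_rot: [0.115, 1.57, -2.894]
ft_force: [-0.1, -0.6, -4.2]
opening: 0.545
```

>>> carry_out(
  grip=[1, 1, 1, 1],
  linear=[
    [0, 0.0919, 0.0179],
    [0, 0.0919, 0.0179],
    [0, 0.0919, 0.0179],
    [0, 0.0919, 0.0179],
  ],
  turn=[0, 0, 0, 0],
)

```text
t: 8.95
eef_pos: [470.4, -95.9, 145.5]
tcp_rot: [-0.378, 1.57, 2.902]
ft_force: [0.9, -0.6, -4.0]
opening: 0.544
```

>>> carry_out(
  grip=[1, 1, 1, 1, 1],
  linear=[
    [0, 0.0919, 0.0179],
    [0, 0.0919, 0.0179],
    [0, 0.0919, 0.0179],
    [0, 0.0919, 0.0179],
    [0.06, 0, 0],
  ],
  turn=[0, 0, 0, 0, 0],
)

```text
t: 9.45
eef_pos: [461.9, -287.4, 117.7]
tcp_rot: [2.251, 1.563, -0.756]
ft_force: [1.5, 0.7, -4.0]
opening: 0.542
```

>>> carry_out(
  grip=[1, 1, 1],
  linear=[
    [0.06, 0, 0],
    [0.03, 0, 0],
    [0, 0, 0],
  ],
  turn=[0, 0, 0],
)

```text
t: 9.75
eef_pos: [459.7, -280.7, 68.5]
tcp_rot: [-0.794, 1.566, 2.485]
ft_force: [0.5, 0.3, -3.4]
opening: 0.543
```

```bash
python3 - <<'E'
from h import *
go(460.5,-281.5,46,-82.1)
E
```

```text
t 9.75 pos [ 459.7 -280.7   68.5] jaw yaw -82.1 open mm 51.6 F [ 0.5  0.3 -3.4]
  axes [[-0.004, 0.137, -0.991], [0.003, -0.991, -0.137], [-1.0, -0.003, 0.003]] d world [  0.8  -0.8 -22.5]
  lin(before turn) [ 0.0451  0.002  -0.0015]
  turn -0.0 deg -0.0 j6 43.7  lin(after turn) [ 0.0451  0.002  -0.0015]
```

>>> carry_out(
  grip=[1, 1, 1, 1, 1],
  linear=[
    [0.02, 0.002, -0.0015],
    [0.014, 0, 0],
    [0.006, 0, 0],
    [0, 0, 0],
    [0, 0, 0],
  ],
  turn=[0, 0, 0, 0, 0],
)

```text
t: 10.25
eef_pos: [462.0, -282.3, 51.2]
tcp_rot: [2.241, 1.57, -0.763]
ft_force: [-0.1, 0.6, -3.2]
opening: 0.548
```

>>> carry_out(
  grip=[1, 1, 1],
  linear=[
    [0.003, 0, 0],
    [0.002, 0, 0],
    [0, 0, 0],
  ],
  turn=[0, 0, 0],
)

```text
t: 10.55
eef_pos: [461.8, -282.2, 48.4]
tcp_rot: [1.997, 1.571, -1.007]
ft_force: [0.0, -0.1, -4.3]
opening: 0.544
```

>>> carry_out(
  grip=[1, 1, 1, 1],
  linear=[
    [0.002, -0.0012, 0.0024],
    [0.002, 0, 0],
    [0.001, 0, 0],
    [0, 0, 0],
  ],
  turn=[0, 0, 0, 0],
)

```text
t: 10.95
eef_pos: [460.5, -281.8, 45.9]
tcp_rot: [0.196, 1.571, -2.808]
ft_force: [-0.8, 0.2, -3.0]
opening: 0.545
```

>>> carry_out(
  grip=[1, 1],
  linear=[
    [0.001, 0, 0],
    [0, 0, 0],
  ],
  turn=[0, 0],
)

```text
t: 11.15
eef_pos: [460.5, -281.8, 45.9]
tcp_rot: [2.29, 1.57, -0.714]
ft_force: [-1.6, 1.9, 4.4]
opening: 0.545
```

>>> carry_out(
  grip=[-1, -1, -1, -1, -1],
  linear=[
    [0, 0, 0],
    [0, 0, 0],
    [0, 0, 0],
    [0, 0, 0],
    [0, 0, 0],
  ],
  turn=[0, 0, 0, 0, 0],
)

```text
t: 11.65
eef_pos: [460.6, -281.9, 45.4]
tcp_rot: [1.891, 1.571, -1.113]
ft_force: [0.4, 0.1, -0.0]
opening: 0.906
```

>>> carry_out(
  grip=[-1, -1, -1, -1],
  linear=[
    [-0.04, 0, 0],
    [-0.08, 0, 0],
    [-0.08, 0, 0],
    [-0.04, 0, 0],
  ],
  turn=[0, 0, 0, 0],
)

```text
t: 12.05
eef_pos: [461.1, -282.2, 168.4]
tcp_rot: [2.307, 1.567, -0.696]
ft_force: [0.3, -0.7, -1.7]
opening: 1.004
```

>>> carry_out(
  grip=[-1, -1, -1],
  linear=[
    [0, 0, 0],
    [0, 0, 0],
    [0, 0, 0],
  ],
  turn=[-0.042, -0.042, -0.043],
)

```text
t: 12.35
eef_pos: [460.5, -281.8, 165.7]
tcp_rot: [1.807, 1.57, -0.791]
ft_force: [0.5, 0.3, 0.1]
opening: 0.999
```

```bash
python3 - <<'E'
from h import *
go(601,286,150,-59.1)
E
```

```text
t 12.35 pos [ 460.5 -281.8  165.7] jaw yaw -58.91 open mm 94.9 F [0.5 0.3 0.1]
  axes [[0.0, 0.516, -0.856], [-0.0, -0.856, -0.516], [-1.0, 0.001, -0.0]] d world [140.5 567.8 -15.7]
  lin(before turn) [ 0.031  -0.8273 -0.8271]
  turn 0.0011 deg 0.19 j6 20.4  lin(after turn) [ 0.031  -0.8301 -0.8243]
```

>>> carry_out(
  grip=[-1, -1, -1, -1, -1],
  linear=[
    [0, -0.0637, -0.0635],
    [0, -0.0637, -0.0635],
    [0, -0.0637, -0.0635],
    [0, -0.0637, -0.0635],
    [0, -0.0637, -0.0635],
  ],
  turn=[0, 0, 0, 0, 0],
)

```text
t: 12.85
eef_pos: [515.6, -62.0, 165.4]
tcp_rot: [1.983, 1.571, -0.621]
ft_force: [0.7, -0.0, -0.7]
opening: 1.0
```

>>> carry_out(
  grip=[-1, -1, -1, -1, -1],
  linear=[
    [0, -0.0637, -0.0635],
    [0, -0.0637, -0.0635],
    [0, -0.0637, -0.0635],
    [0, -0.0637, -0.0635],
    [0, -0.0637, -0.0635],
  ],
  turn=[0, 0, 0, 0, 0],
)

```text
t: 13.35
eef_pos: [570.4, 156.3, 165.4]
tcp_rot: [1.875, 1.571, -0.729]
ft_force: [0.1, -1.6, -0.6]
opening: 1.0
```

>>> carry_out(
  grip=[-1, -1, -1, -1],
  linear=[
    [0, -0.0637, -0.0635],
    [0, -0.0637, -0.0635],
    [0, -0.0637, -0.0635],
    [0, 0, 0],
  ],
  turn=[0, 0, 0, 0],
)

```text
t: 13.75
eef_pos: [603.4, 289.8, 164.8]
tcp_rot: [-2.819, 1.57, 0.864]
ft_force: [-0.2, -1.2, -0.1]
opening: 0.999
```

```bash
python3 - <<'E'
from h import *
im=cams.read_camera('top');cv2.imwrite('pics/top3.png',im)
s=cams.read_camera('scene');cv2.imwrite('pics/scene3.png',s)
l,d=masks(im);c,P=blob('top',l,(355,215,40,40),90);print('can',rect(P),c.min(0),c.max(0))
c,P=blob('top',d,(188,195,55,70),10);print('ob',rect(P),c.min(0),c.max(0))
l,d=masks(s);c,P=blob('scene',d,(235,155,60,45),10);print('ob scene',rect(P),c.min(0),c.max(0))
go(601,286,30,-59.1)
cv2.imwrite('pics/p5.png',np.hstack([cv2.resize(im[110:310,100:400],None,fx=1.5,fy=1.5),cv2.resize(s[100:300,80:400],None,fx=1.06,fy=1.5)]))
E
```

```text
can [ 459.8 -281.3   52.    51.8    7.5] [366 222] [392 248]
ob [479.   95.6 123.   78.9  13.4] [194 202] [235 258]
ob scene [482.3  94.7 129.4  82.8  13.3] [242 163] [288 195]
 t 13.85 pos [602.8 285.8 164.7] jaw yaw -59.12 open mm 95.2 F [-0.2 -0.2 -0.4]
  axes [[-0.001, 0.513, -0.858], [-0.001, -0.858, -0.513], [-1.0, 0.0, 0.001]] d world [  -1.8    0.2 -134.7]
  lin(before turn) [ 0.2694 -0.0021  0.0026]
  turn -0.0001 deg -0.02 j6 78.8  lin(after turn) [ 0.2694 -0.0021  0.0026]
```

View pics/p5.png

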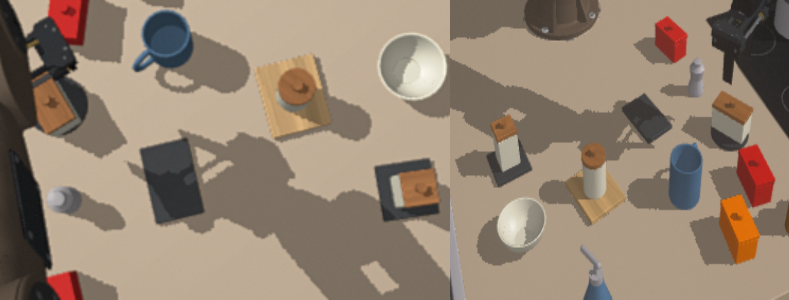

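>>> carry_out(
  grip=[-1, -1, -1, -1, -1],
  linear=[
    [0.03, -0.003, 0.0018],
    [0.08, 0, 0],
    [0.08, 0, 0],
    [0.05, 0, 0],
    [0.02, 0, 0],
  ],
  turn=[0, 0, 0, 0, 0],
)

```text
t: 14.35
eef_pos: [600.6, 284.1, 32.9]
tcp_rot: [-0.145, 1.567, -2.751]
ft_force: [0.3, -0.5, -0.6]
opening: 0.998
```

>>> carry_out(
  grip=[-1, -1],
  linear=[
    [0.006, 0, 0],
    [0, 0, 0],
  ],
  turn=[0, 0],
)

```text
t: 14.55
eef_pos: [602.2, 285.5, 33.2]
tcp_rot: [2.795, 1.57, 0.19]
ft_force: [-0.5, 0.9, -0.1]
opening: 0.997
```

```bash
python3 - <<'E'
from h import *
go(601.5,286.8,30,-59.1)
E
```

```text
t 14.55 pos [602.2 285.5  33.2] jaw yaw -59.25 open mm 94.8 F [-0.5  0.9 -0.1]
  axes [[0.001, 0.511, -0.859], [0.0, -0.859, -0.511], [-1.0, 0.0, -0.001]] d world [-0.7  1.3 -3.2]
  lin(before turn) [ 0.0065 -0.0028 -0.0001]
  turn -0.0009 deg -0.15 j6 79.0  lin(after turn) [ 0.0065 -0.0028 -0.0001]
```

>>> carry_out(
  grip=[-1, 1, 1, 1, 1],
  linear=[
    [0.005, -0.0028, 0],
    [0, 0, 0],
    [0, 0, 0],
    [0, 0, 0],
    [0, 0, 0],
  ],
  turn=[0, 0, 0, 0, 0],
)

```text
t: 15.05
eef_pos: [601.0, 287.2, 30.1]
tcp_rot: [2.663, 1.57, 0.058]
ft_force: [-0.6, -0.4, -0.4]
opening: 0.722
```

>>> carry_out(
  grip=[1, 1, 1, 1, 1],
  linear=[
    [0, 0, 0],
    [0, 0, 0],
    [0, 0, 0],
    [0, 0, 0],
    [0, 0, 0],
  ],
  turn=[0, 0, 0, 0, 0],
)

```text
t: 15.55
eef_pos: [601.0, 287.2, 29.8]
tcp_rot: [1.134, 1.571, -1.47]
ft_force: [0.1, 0.0, -0.3]
opening: 0.544
```

>>> carry_out(
  grip=[1, 1, 1, 1, 1],
  linear=[
    [0, 0, 0],
    [-0.03, 0, 0],
    [-0.06, 0, 0],
    [-0.08, 0, 0],
    [-0.05, 0, 0],
  ],
  turn=[0, 0, 0, 0, 0],
)

```text
t: 16.05
eef_pos: [601.3, 287.3, 143.2]
tcp_rot: [2.901, 1.569, 0.297]
ft_force: [0.0, 0.7, -3.3]
opening: 0.544
```

```bash
python3 - <<'E'
from h import *
go(479.5,95.5,31,-76.7)
E
```

```text
t 16.05 pos [601.3 287.3 143.2] jaw yaw -59.21 open mm 51.7 F [ 0.   0.7 -3.3]
  axes [[0.002, 0.512, -0.859], [0.001, -0.859, -0.512], [-1.0, 0.001, -0.002]] d world [-121.8 -191.8 -112.2]
  lin(before turn) [0.2236 0.2048 0.4062]
  turn 0.0971 deg 17.49 j6 79.1  lin(after turn) [0.2238 0.3172 0.3259]
```

>>> carry_out(
  grip=[1, 1, 1],
  linear=[
    [0, 0, 0],
    [0, 0, 0],
    [0, 0, 0],
  ],
  turn=[0.0324, 0.0324, 0.0324],
)

```text
t: 16.35
eef_pos: [600.7, 287.1, 140.9]
tcp_rot: [2.827, 1.571, -0.087]
ft_force: [-0.3, -0.1, -3.2]
opening: 0.544
```

>>> carry_out(
  grip=[1, 1, 1, 1, 1],
  linear=[
    [0, 0.0634, 0.0652],
    [0, 0.0634, 0.0652],
    [0, 0.0634, 0.0652],
    [0, 0.0634, 0.0652],
    [0, 0.0634, 0.0652],
  ],
  turn=[0, 0, 0, 0, 0],
)

```text
t: 16.85
eef_pos: [477.5, 94.2, 140.6]
tcp_rot: [2.707, 1.57, -0.202]
ft_force: [0.6, -0.6, -2.9]
opening: 0.544
```

>>> carry_out(
  grip=[1, 1, 1, 1, 1],
  linear=[
    [0.06, 0, 0],
    [0.06, 0, 0],
    [0.04, 0, 0],
    [0.02, 0, 0],
    [0, 0, 0],
  ],
  turn=[0, 0, 0, 0, 0],
)

```text
t: 17.35
eef_pos: [478.5, 95.5, 49.4]
tcp_rot: [-0.107, 1.569, -3.017]
ft_force: [1.1, -0.3, -2.6]
opening: 0.55
```

```bash
python3 - <<'E'
from h import *
im=cams.read_camera('top');cv2.imwrite('pics/top4.png',im)
l,d=masks(im);c,P=blob('top',d,(105,145,65,65),10)
A=cv2.convexHull(P)[:,0];b=np.linalg.lstsq(np.c_[2*A,np.ones(len(A))],(A**2).sum(1),rcond=None)[0];print('rd',b[:2],np.sqrt(b[2]+b[0]**2+b[1]**2),len(A),c.min(0),c.max(0))
go(479.5,95.5,30,-76.7)
E
```

```text
rd [602.79443212 282.13299375] 48.383555242665565 41 [118 161] [158 200]
 t 17.4 pos [478.9  95.5  50.2] jaw yaw -76.71 open mm 51.7 F [ 1.9  0.1 -2.9]
  axes [[-0.0, 0.23, -0.973], [-0.0, -0.973, -0.23], [-1.0, 0.0, 0.0]] d world [  0.6  -0.  -20.2]
  lin(before turn) [ 0.0404  0.0003 -0.0012]
  turn -0.0 deg -0.01 j6 80.2  lin(after turn) [ 0.0404  0.0003 -0.0012]
```

>>> carry_out(
  grip=[1, 1, 1, 1, 1],
  linear=[
    [0.02, 0, -0.0012],
    [0.01, 0, 0],
    [0.006, 0, 0],
    [0, 0, 0],
    [0, 0, 0],
  ],
  turn=[0, 0, 0, 0, 0],
)

```text
t: 17.9
eef_pos: [479.4, 95.6, 31.9]
tcp_rot: [1.94, 1.571, -0.969]
ft_force: [0.0, -0.5, -3.4]
opening: 0.543
```

>>> carry_out(
  grip=[1, 1, 1],
  linear=[
    [0.001, 0, 0],
    [0.001, 0, 0],
    [0, 0, 0],
  ],
  turn=[0, 0, 0],
)

```text
t: 18.2
eef_pos: [479.4, 95.6, 30.9]
tcp_rot: [2.497, 1.571, -0.412]
ft_force: [-0.7, 0.7, -4.1]
opening: 0.545
```

>>> carry_out(
  grip=[1, 1, 1, 1],
  linear=[
    [0.001, 0, 0],
    [0.001, 0, 0],
    [0, 0, 0],
    [0, 0, 0],
  ],
  turn=[0, 0, 0, 0],
)

```text
t: 18.6
eef_pos: [479.3, 95.6, 29.9]
tcp_rot: [1.704, 1.571, -1.206]
ft_force: [-0.3, -0.0, -4.1]
opening: 0.54
```

>>> carry_out(
  grip=[1, 1],
  linear=[
    [0.001, 0, 0],
    [0, 0, 0],
  ],
  turn=[0, 0],
)

```text
t: 18.8
eef_pos: [479.4, 95.6, 29.8]
tcp_rot: [2.757, 1.57, -0.153]
ft_force: [-1.1, 0.2, 5.4]
opening: 0.545
```

Contact made. I'll release, lift and return to the jar.

>>> carry_out(
  grip=[-1, -1, -1, -1, -1],
  linear=[
    [0, 0, 0],
    [0, 0, 0],
    [0, 0, 0],
    [0, 0, 0],
    [0, 0, 0],
  ],
  turn=[0, 0, 0, 0, 0],
)

```text
t: 19.3
eef_pos: [479.3, 95.6, 29.3]
tcp_rot: [0.898, 1.571, -2.012]
ft_force: [0.5, 0.1, -0.8]
opening: 0.908
```

>>> carry_out(
  grip=[-1, -1, -1, -1, -1],
  linear=[
    [-0.04, 0, 0],
    [-0.08, 0, 0],
    [-0.08, 0, 0],
    [-0.06, 0, 0],
    [0, 0, 0],
  ],
  turn=[0, 0, 0, 0, 0],
)

```text
t: 19.8
eef_pos: [480.7, 95.7, 162.9]
tcp_rot: [2.959, 1.564, 0.049]
ft_force: [0.4, -0.3, -0.6]
opening: 0.995
```

```bash
python3 - <<'E'
from h import *
go(615.4,-102.3,150)
E
```

```text
t 19.8 pos [480.7  95.7 162.9] jaw yaw -76.71 open mm 94.5 F [ 0.4 -0.3 -0.6]
  axes [[0.006, 0.23, -0.973], [0.0, -0.973, -0.23], [-1.0, 0.001, -0.006]] d world [ 134.7 -198.   -12.9]
  lin(before turn) [ 0.0273  0.4474 -0.1709]
```

>>> carry_out(
  grip=[-1, -1, -1, -1, -1],
  linear=[
    [0, 0.0896, -0.0347],
    [0, 0.0896, -0.0347],
    [0, 0.0896, -0.0347],
    [0, 0.0896, -0.0347],
    [0, 0.0896, -0.0347],
  ],
  turn=[0, 0, 0, 0, 0],
)

```text
t: 20.3
eef_pos: [615.8, -104.2, 158.3]
tcp_rot: [-0.483, 1.57, 2.89]
ft_force: [0.0, 0.9, 0.4]
opening: 0.997
```

>>> carry_out(
  grip=[-1, -1, -1, -1, -1],
  linear=[
    [0, 0, 0],
    [0.06, 0, 0],
    [0.06, 0, 0],
    [0.06, 0, 0],
    [0.03, 0, 0],
  ],
  turn=[0, 0, 0, 0, 0],
)

```text
t: 20.8
eef_pos: [613.7, -101.7, 51.3]
tcp_rot: [-0.482, 1.567, 2.891]
ft_force: [-0.3, -0.3, -0.4]
opening: 1.002
```

```bash
python3 - <<'E'
from h import *
im=cams.read_camera('top');cv2.imwrite('pics/top5.png',im)
l,d=masks(im);c,P=blob('top',l,(185,200,60,60),66);print('dish',rect(P),c.min(0),c.max(0))
go(615.4,-102.3,48)
E
```

```text
Traceback (most recent call last):
  File "h.py", line 16, in blob
    c=np.vstack([k for k in cs if cv2.contourArea(k)>15])[:,0]
      ~~~~~~~~~^^^^^^^^^^^^^^^^^^^^^^^^^^^^^^^^^^^^^^^^^^
ValueError: need at least one array to concatenate
```

>>> carry_out(
  grip=[-1, -1, 1, 1, 1],
  linear=[
    [0.005, 0, 0],
    [0, 0, 0],
    [0, 0, 0],
    [0, 0, 0],
    [0, 0, 0],
  ],
  turn=[0, 0, 0, 0, 0],
)

```text
t: 21.35
eef_pos: [615.5, -102.5, 52.6]
tcp_rot: [2.57, 1.57, -0.34]
ft_force: [0.5, -0.6, 0.4]
opening: 0.806
```

>>> carry_out(
  grip=[1, 1, 1, 1, 1],
  linear=[
    [0, 0, 0],
    [0, 0, 0],
    [0, 0, 0],
    [0, 0, 0],
    [0, 0, 0],
  ],
  turn=[0, 0, 0, 0, 0],
)

```text
t: 21.85
eef_pos: [615.3, -102.4, 52.0]
tcp_rot: [2.517, 1.571, -0.393]
ft_force: [-0.3, 2.3, 2.6]
opening: 0.601
```

>>> carry_out(
  grip=[1, 1],
  linear=[
    [0, 0, 0],
    [0, 0, 0],
  ],
  turn=[0, 0],
)

```text
t: 22.05
eef_pos: [615.2, -102.4, 52.0]
tcp_rot: [2.815, 1.571, -0.095]
ft_force: [0.6, 2.1, 2.3]
opening: 0.6
```

>>> carry_out(
  grip=[1, 1, 1, 1, 1],
  linear=[
    [-0.03, 0, 0],
    [-0.08, 0, 0],
    [-0.08, 0, 0],
    [-0.08, 0, 0],
    [0, 0, 0],
  ],
  turn=[0, 0, 0, 0, 0],
)

```text
t: 22.55
eef_pos: [617.0, -103.1, 192.9]
tcp_rot: [2.613, 1.562, -0.297]
ft_force: [-0.5, 0.1, -4.4]
opening: 0.605
```

```bash
python3 - <<'E'
from h import *
go(602.9,282.7,45)
E
```

```text
t 22.55 pos [ 617.  -103.1  192.9] jaw yaw -76.72 open mm 57.5 F [-0.5  0.1 -4.4]
  axes [[0.008, 0.23, -0.973], [-0.003, -0.973, -0.23], [-1.0, 0.004, -0.008]] d world [ -14.1  385.8 -147.9]
  lin(before turn) [ 0.2936 -0.7587 -0.1476]
```

>>> carry_out(
  grip=[1, 1, 1, 1, 1],
  linear=[
    [0, -0.0839, -0.017],
    [0, -0.0839, -0.017],
    [0, -0.0839, -0.017],
    [0, -0.0839, -0.017],
    [0, -0.0839, -0.017],
  ],
  turn=[0, 0, 0, 0, 0],
)

```text
t: 23.05
eef_pos: [607.7, 112.9, 186.3]
tcp_rot: [0.035, 1.569, -2.875]
ft_force: [1.3, 0.0, -3.5]
opening: 0.599
```

>>> carry_out(
  grip=[1, 1, 1, 1, 1],
  linear=[
    [0, -0.0839, -0.017],
    [0, -0.0839, -0.017],
    [0, -0.0839, -0.017],
    [0, -0.0839, -0.017],
    [0, 0, 0],
  ],
  turn=[0, 0, 0, 0, 0],
)

```text
t: 23.55
eef_pos: [601.6, 287.0, 185.8]
tcp_rot: [-0.508, 1.57, 2.87]
ft_force: [-0.4, 0.1, -4.1]
opening: 0.601
```

>>> carry_out(
  grip=[1, 1, 1, 1, 1],
  linear=[
    [0.05, 0, 0],
    [0.08, 0, 0],
    [0.07, 0, 0],
    [0.04, 0, 0],
    [0, 0, 0],
  ],
  turn=[0, 0, 0, 0, 0],
)

```text
t: 24.05
eef_pos: [601.2, 281.4, 63.3]
tcp_rot: [0.146, 1.564, -2.764]
ft_force: [-0.0, 1.3, -3.2]
opening: 0.603
```

>>> carry_out(
  grip=[1, 1],
  linear=[
    [0.01, 0, 0],
    [0, 0, 0],
  ],
  turn=[0, 0],
)

```text
t: 24.25
eef_pos: [603.2, 282.5, 62.5]
tcp_rot: [3.073, 1.57, 0.164]
ft_force: [0.3, -0.3, -4.5]
opening: 0.602
```

```bash
python3 - <<'E'
from h import *
go(602.9,282.7,50)
E
```

```text
t 24.25 pos [603.2 282.5  62.5] jaw yaw -76.72 open mm 57.2 F [ 0.3 -0.3 -4.5]
  axes [[0.001, 0.23, -0.973], [0.0, -0.973, -0.23], [-1.0, 0.0, -0.001]] d world [ -0.3   0.2 -12.5]
  lin(before turn) [ 0.0249 -0.0006  0.0006]
```

>>> carry_out(
  grip=[1, 1, 1, 1, 1],
  linear=[
    [0.01, 0, 0],
    [0.006, 0, 0],
    [0.004, 0, 0],
    [0, 0, 0],
    [0, 0, 0],
  ],
  turn=[0, 0, 0, 0, 0],
)

```text
t: 24.75
eef_pos: [603.0, 282.6, 51.9]
tcp_rot: [2.329, 1.571, -0.581]
ft_force: [-0.1, -0.9, -4.2]
opening: 0.6
```

>>> carry_out(
  grip=[1, 1, 1],
  linear=[
    [0.001, 0, 0],
    [0.001, 0, 0],
    [0, 0, 0],
  ],
  turn=[0, 0, 0],
)

```text
t: 25.05
eef_pos: [602.9, 282.6, 50.8]
tcp_rot: [1.096, 1.571, -1.814]
ft_force: [-0.0, 0.3, -3.5]
opening: 0.603
```

>>> carry_out(
  grip=[1, 1, 1, 1],
  linear=[
    [0.001, 0, 0],
    [0.001, 0, 0],
    [0, 0, 0],
    [0, 0, 0],
  ],
  turn=[0, 0, 0, 0],
)

```text
t: 25.45
eef_pos: [603.0, 282.6, 50.1]
tcp_rot: [2.85, 1.571, -0.06]
ft_force: [-0.5, 1.1, -0.6]
opening: 0.601
```

>>> carry_out(
  grip=[-1, -1, -1, -1, -1],
  linear=[
    [0, 0, 0],
    [0, 0, 0],
    [0, 0, 0],
    [0, 0, 0],
    [0, 0, 0],
  ],
  turn=[0, 0, 0, 0, 0],
)

```text
t: 25.95
eef_pos: [603.0, 282.6, 49.9]
tcp_rot: [2.754, 1.571, -0.155]
ft_force: [-0.3, 0.1, 0.2]
opening: 0.96
```

>>> carry_out(
  grip=[-1, -1, -1, -1, -1],
  linear=[
    [-0.04, 0, 0],
    [-0.08, 0, 0],
    [-0.08, 0, 0],
    [-0.08, 0, 0],
    [-0.04, 0, 0],
  ],
  turn=[0, 0, 0, 0, 0],
)

```text
t: 26.45
eef_pos: [603.7, 282.8, 213.7]
tcp_rot: [-3.059, 1.566, 0.314]
ft_force: [0.1, -0.7, -0.2]
opening: 1.002
```

>>> carry_out(
  grip=[-1, -1, -1, -1, -1],
  linear=[
    [0, 0.0936, 0.022],
    [0, 0.0936, 0.022],
    [0, 0.0936, 0.022],
    [0, 0.0936, 0.022],
    [0, 0.0936, 0.022],
  ],
  turn=[0, 0, 0, 0, 0],
)

```text
t: 26.95
eef_pos: [602.9, 40.4, 210.1]
tcp_rot: [2.636, 1.57, -0.273]
ft_force: [0.9, 0.1, 0.0]
opening: 1.0
```

>>> carry_out(
  grip=[-1, -1, -1, -1],
  linear=[
    [0, 0.0936, 0.022],
    [0, 0.0936, 0.022],
    [0, 0.0936, 0.022],
    [0, 0.0936, 0.022],
  ],
  turn=[0, 0, 0, 0],
)

```text
t: 27.35
eef_pos: [603.0, -152.1, 210.1]
tcp_rot: [2.382, 1.57, -0.528]
ft_force: [1.8, 0.0, 0.4]
opening: 1.001
```

>>> carry_out(
  grip=[-1, -1, -1, -1],
  linear=[
    [0, 0.0628, 0.0714],
    [0, 0.0628, 0.0714],
    [0, 0.0628, 0.0714],
    [0, 0.0628, 0.0714],
  ],
  turn=[0, 0, 0, 0],
)

```text
t: 27.75
eef_pos: [492.0, -306.6, 210.0]
tcp_rot: [2.066, 1.57, -0.844]
ft_force: [-0.1, -0.8, 0.7]
opening: 1.001
```

>>> carry_out(
  grip=[-1, -1, -1, -1, -1],
  linear=[
    [0, 0.0628, 0.0714],
    [0, 0.0628, 0.0714],
    [0, 0.0628, 0.0714],
    [0, 0.0628, 0.0714],
    [0, 0, 0],
  ],
  turn=[0, 0, 0, 0, 0],
)

```text
t: 28.25
eef_pos: [380.1, -464.2, 209.8]
tcp_rot: [1.189, 1.57, -1.725]
ft_force: [0.6, 0.2, 0.2]
opening: 0.998
```

```bash
python3 - <<'E'
from h import *
im=cams.read_camera('top');cv2.imwrite('pics/top6.png',im);s=cams.read_camera('scene');cv2.imwrite('pics/scene6.png',s)
l,d=masks(im)
for n,roi,z in(('jar',(115,155,50,50),90),('can',(355,215,40,40),90),('dish',(185,200,60,60),66)):
    try:
        c,P=blob('top',l,roi,z);print(n,rect(P),c.min(0),c.max(0))
    except Exception as e:print(n,'none')
go(0,0,0)
cv2.imwrite('pics/p6.png',np.vstack([cv2.resize(im[100:300,60:420],None,fx=1.66,fy=1.5),cv2.resize(s[80:280,90:450],None,fx=1.66,fy=1.5)]))
E
```

```text
jar [603.1 280.5  55.3  53.3  89.4] [118 163] [142 186]
can [ 459.8 -281.3   52.    51.8    7.5] [366 222] [392 248]
dish [480.5  94.7  93.5  51.7  14. ] [197 206] [227 250]
 t 28.35 pos [ 382.4 -460.8  209.7] jaw yaw -76.84 open mm 94.8 F [-0.   0.1 -0.1]
  axes [[-0.0, 0.228, -0.974], [0.0, -0.974, -0.228], [-1.0, -0.0, -0.0]] d world [-382.4  460.8 -209.7]
  lin(before turn) [ 0.4198 -1.0713  0.535 ]
```

View pics/p6.png

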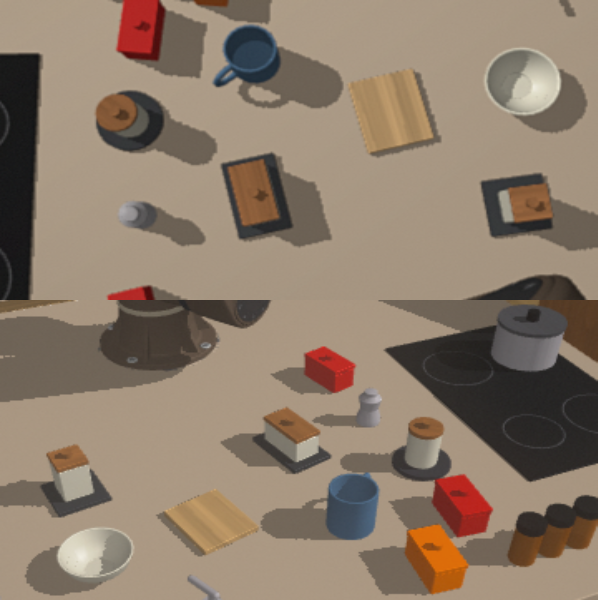

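All three items stand upright and centred on their own coasters, and the bystanders look unmoved, so I'm handing the job in.

```bash
python3 -c "
from cell import env
env.job_done()"
```

```text
the job is handed in; nothing more can be done
```

The jar, canister and butter dish are each on the coaster of their own shape, and the job was handed in at about 28 s of the 112 s allowed. I set the jar on the board first, then moved the canister to the square coaster, the dish to the oblong one and the jar to the round one. Each was lowered until the wrist force showed contact before I let go.

The last look, with the arm clear and the gripper open, showed all three upright. Offsets are my lid measurements against where I judged the coaster centres to be:

| Item | Offset from coaster centre | Turn against coaster edges |
|---|---|---|
| Canister | about 1 mm | about 0.4° |
| Butter dish | about 1.3 mm | about 1° |
| Jar | about 2 mm (see below) | not applicable (round) |

- **Jar position:** the image puts its lid about 2 mm to one side in y, while the arm's own reading at release was within 0.2 mm of centre. The difference is about the size of the camera's stated error plus the lid edge showing.
- **Bystanders:** the mug, bowl and mill look unmoved by eye in both views. I did not measure them.
- **Failed check:** one check of the dish on its coaster failed because the arm hid it; the final view covered it.

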